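# Seat the filter carriage in its spring detent

## Task

Push the carriage that carries the round filter into its housing until its spring detent has clearly caught it, so that it stays in by itself when you let go. Push gently: where the detent sits must be felt, and the carriage must not be forced against the rubber buffer behind it (no more than 30 N). Leave the other carriage out and everything else where it is.

Things in the scene. Friction and masses are not known exactly. Their poses are not given: they have to be found in the camera images.
- unit_filter: Filter unit (left or right varies). Fixed. White housing 170 long (x 0 to 170), 120 wide, 86 high; before it a bed (x -146 to 0, 84 wide) with 28 mm high rails guiding an aluminium carriage, which enters a slot in the front. Origin on the bench, mid-width, in the front face's plane; x along the slide into the housing (push direction, within 0.3 rad of straight away from the robot), z up.
- carriage_filter (a joint): Carriage slid in, m: 0 = out (start), grows inward. A return spring (1.6 N out, 3 N in, friction 0.5 N) pushes it right out unless the detent has caught. Seat unknown: somewhere from 0.055 to 0.090. The push peaks at 8 to 14 N about 11 mm before it, drops as the ball snaps in; 2 mm past it a rubber buffer adds 3 N per mm. Over 30 N is forced.
- tab_filter (a point): Centre of the push face (towards the robot, square to the slide) of the filter carriage's upright tab: a plate 50 wide across the slide, 10 thick, from 24 to 78 mm above the bench; this point is 55 mm up and at x = -130 in the unit's frame when the carriage is out. Moves with the carriage. The bench before the tab is free.
- insert_filter (a point): Centre of the round filter (a dark ring of 46 mm diameter around a glass disc) lying flat on the filter carriage, 65 mm further along the slide than the tab's push face and 30 mm above the bench.
- unit_stop: The other unit: same housing, bed, carriage and frame as unit_filter, but its carriage bears a square finned plate in place of the round filter. Fixed; stands on the other side (left or right varies).
- carriage_stop (a joint): The other carriage's travel, m: 0 = fully out, grows as it is pushed in (return spring as on the filter carriage). It is to be left out (not pushed in by more than 10 mm).
- insert_stop (a point): Centre of the other carriage's insert: a square dark 46 mm plate with five raised fins, in the place that the round filter has on the filter carriage.
- vial: Small closed bottle, 32 diameter, 70 high, loose, stands between the two units; origin under its centre. Leave it standing.
- dish: Closed round culture dish, 90 diameter, 16 high, loose, far left; origin under its centre. Leave alone.
- beaker: White open cup, 70 diameter, 90 high, loose, far right; origin under its centre. Leave alone.

How it is judged:
By the outcome, as a careful person would: the job done as asked, in the order asked, and still so for the second after the job is handed in, with the robot touching nothing.
It also fails if it takes over 40 s, if anything falls off the work surface, if the arm or the gripper's body presses on something with over 40 N, if the wrist force passes 120 N, or if a joint passes its speed limit or range.

## Robot

A 6-joint arm with a two-finger parallel gripper is mounted at the origin on the work surface. World frame = base frame: x ahead of the robot, y to its left, z up, the work surface at z = 0. Lengths are in mm, angles in rad, forces in N, time in s.
With the tool pointing down it reaches from about 400 to 925 mm from the base axis. Payload 12.5 kg.
Tool frame: the origin (TCP) lies midway between the tips of the shut fingers; the grasp point (between the pads) lies 19 mm behind it; z points along the fingers, y is the line along which they close (so a half turn about z gives the same grasp; the last joint's range is limited). The gripper opens to 95 mm and grips with 3 to 60 N. Pads are 20 mm wide; open, the fingers measure 119 mm over their backs; the gripper's body (75 mm by 180 mm) begins 59 mm behind the grasp point.
Start: joints at [1.233, 0.491, 1.559, -0, 1.092, -0.106], TCP at [143.563, 608.306, 214.661] pointing down, gripper open.
Joint ranges: [-3.1, 3.1], [-0.84, 2.19], [0.05, 2.79], [-1.13, 4.28], [0.06, 2.93], [-2.69, 2.69]. Speed limits (rad/s): [2.22, 2.22, 2.79, 3.14, 3.14, 3.14].

## Interface

Orientations are given as [roll, pitch, yaw] about the fixed x, y, z axes, in that order (R = Rz(yaw) Ry(pitch) Rx(roll)).
In Python, from cell import env gives the robot as it stands.
- The arm moves only by the tool arm_command, never from a script. Its argument "targets" is a list of rows, each a list of 5 numbers: the shift along the tool's x, y, z in mm, then the turn about the tool's z in degrees, then the opening, from 0 (shut) to 1 (fully open). In form: [[tx, ty, tz, roll, fingers], ...]. A call has 1 to 5 rows; each row is the pose to reach, as a shift and turn from the pose commanded when the call began, along the tool's axes at that moment; what a row does not reach only later rows make up. A row lasts 1/10 s, in which the tool goes at most 50 mm and 8.59 degrees, less where a joint would pass 70% of its speed; a pose out of reach is approached as far as the arm can. A call with a gripper value outside its range is refused whole. The fingers move at their own pace and stop on an object; the grip force is fixed at half the most. Time passes only in rows, so rows that repeat a pose let the fingers close. It gives the time, the measured TCP pose, the force, the opening and the grip force at its end, in the units of the state.
- env.state(): the state, without advancing time (a new reading comes with each control period).
- env.read_camera(name): name is "scene" or "top" or "wrist"; returns a dict with "frame" (480x640x3 uint8, red, green, blue), "vertical_fov" (degrees; the focal length in pixels is half the picture's height over the tangent of half this angle, whatever the lens; pixels are square), "cx", "cy" (the principal point, pixels), "k1" (the pictures are not rectified: a ray, as slopes to the right and down, at radius r is drawn at 1 + k1 r^2 times it, then the intrinsics apply), "world_from_camera" (4x4, takes a point from camera to world coordinates); the wrist camera has in their place "hand_eye" (4x4, takes a point from camera to tool coordinates, whose origin is the TCP and whose axes are the flange's). Camera axes: x right, y down, z forward; pixel columns grow to the right and rows downward; lengths in mm; the calibration is good to about 2 mm. A picture is of the moment at which its call begins: read the wrist's pose just before it. There is no depth.
- env.job_done(): hands the job in; it is judged then, once.
The state is a dict: "t": time; "joints": joint angles; "qvel": joint speeds; "tau": joint torques, N m; "eef_pos": TCP position; "tcp_rot": TCP orientation; "ft_force": force on the tool from outside, world axes, zero at the start; "moment": the same for the moment, N m; "opening": opening from 0.0 (shut) to 1.0 (fully open); "grip_force": force on a finger pad.
Only numpy, scipy, OpenCV 4.12 (cv2) and the standard library are available. Lean on these libraries where they do the work, as an engineer would, in place of code of your own. Each camera call takes 0.05 s, during which the arm holds its last target. There are 200 camera calls.

## Working session

There is one attempt and no reset: what is moved stays moved. The work goes in short steps, Python scripts to look and compute and a tool call to move; the robot and the scene stay as the last step left them, time stands still between calls to the robot, and variables do not carry over. Pictures are saved under pics/ and viewed, at most 10 in all, crops included, and the job is handed in when it is done.

Besides the shell and the picture viewer there is one more tool, called after "Call:" in YAML: its name, and indented under it one key for each argument. arm_command: Moves the arm, as the interface text tells. Its arguments: {"type":"object","properties":{"targets":{"type":"array","items":{"type":"array","items":{"type":"number"}}}},"required":["targets"]}

```bash
mkdir -p pics
cat > h.py <<'E'
import numpy as np, cv2
from scipy.spatial.transform import Rotation as R
from cell import env
def shot(n,f=None):
    c=env.read_camera(n)
    if f: cv2.imwrite('pics/'+f,cv2.cvtColor(c['frame'],cv2.COLOR_RGB2BGR))
    return c
def rays(c,uv,T=None):
    T=np.array(c['world_from_camera']) if T is None else T
    f=240/np.tan(np.radians(c['vertical_fov'])/2)
    K=np.array([[f,0,c['cx']],[0,f,c['cy']],[0,0,1.]])
    p=cv2.undistortPoints(np.array(uv,float).reshape(-1,1,2),K,np.array([c['k1'],0,0,0.]))[:,0]
    return T[:3,3],np.c_[p,np.ones(len(p))]@T[:3,:3].T
def onz(c,uv,z,T=None):
    o,d=rays(c,uv,T); return o+d*((z-o[2])/d[:,2])[:,None]
E
python3 - <<'E'
from h import *
for n in('top','scene'):
    c=shot(n,n+'1.png'); print(n,np.round(c['world_from_camera'],3).tolist(),c['vertical_fov'])
print(env.state())
E
```

```text
top [[0.016, -0.995, 0.095, 463.737], [-1.0, -0.017, -0.014, 19.136], [0.016, -0.095, -0.995, 1273.203], [0.0, 0.0, 0.0, 1.0]] 50.18531710275059
scene [[-0.725, 0.47, -0.504, 1164.718], [0.689, 0.492, -0.533, 626.953], [-0.003, -0.733, -0.68, 852.512], [0.0, 0.0, 0.0, 1.0]] 49.328734746300825
{'t': 0.1, 'joints': array([ 1.23338442e+00,  4.91488642e-01,  1.55936047e+00, -2.09991765e-05,
        1.09169242e+00, -1.05628410e-01]), 'qvel': array([ 0.00109287, -0.00127403, -0.00089754, -0.00083598, -0.00015915,
        0.00108468]), 'tau': array([ 3.33020238e-03, -6.13623691e+01, -2.58606952e+01,  6.94450387e-02,
        4.70322417e-02, -8.16655893e-05]), 'eef_pos': array([143.50476102, 608.09705181, 214.13644891]), 'tcp_rot': array([-3.14064710e+00, -8.15204170e-05,  2.90981881e+00]), 'ft_force': array([-0.02578215, -0.34606741, -0.60557936]), 'moment': array([-0.01798069,  0.03049865,  0.00780688]), 'grip_force': 0.0, 'opening': 1.0029635901184277}
```

View pics/top1.png

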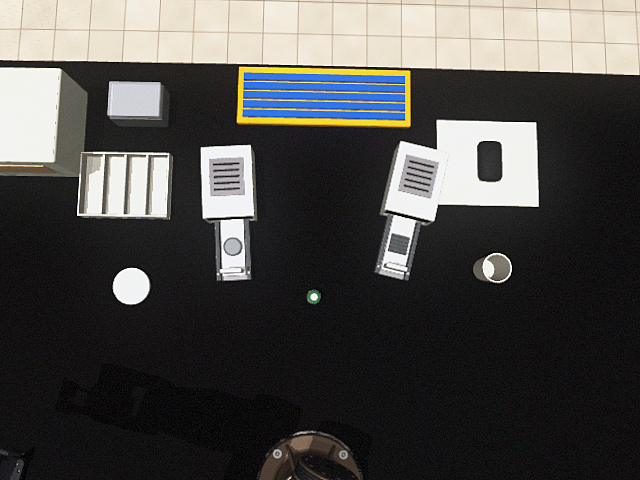

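View pics/scene1.png

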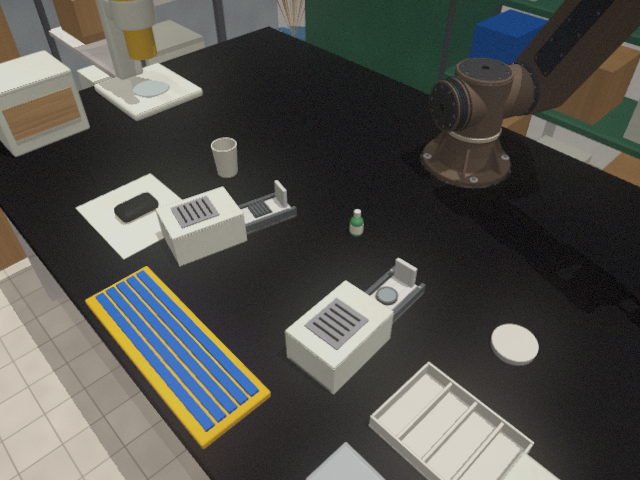

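The filter unit is the left one: in the top view its round filter is at (233,246) and its tab at about (232,270). The stop unit is on the right and the vial is at (314,297). I'll crop the top view for the details.

Run:
```python
from h import *
c=shot('top'); f=c['frame'][135:290,190:270]
cv2.imwrite('pics/crop1.png',cv2.cvtColor(cv2.resize(f,None,fx=3.8,fy=3.8,interpolation=cv2.INTER_CUBIC),cv2.COLOR_RGB2BGR))
g=c['frame'].astype(int)
m=((g.min(2)>205)).astype(np.uint8); m[:, :190]=0;m[:,270:]=0;m[:140]=0;m[224:]=0
cs=max(cv2.findContours(m,0,2)[0],key=cv2.contourArea)
bx=cv2.boxPoints(cv2.minAreaRect(cs)); print(bx); print(np.round(onz(c,bx,86)))
print(np.round(onz(c,[[233,246]],30)),np.round(onz(c,[[232,270]],78)))
```

```text
[[199.69804 146.45206]
 [250.37697 144.4249 ]
 [253.20924 215.2316 ]
 [202.53032 217.25876]]
[[804. 275.  86.]
 [811. 155.  86.]
 [642. 144.  86.]
 [635. 262.  86.]]
[[574. 196.  30.]] [[513. 190.  78.]]
```

View pics/crop1.png

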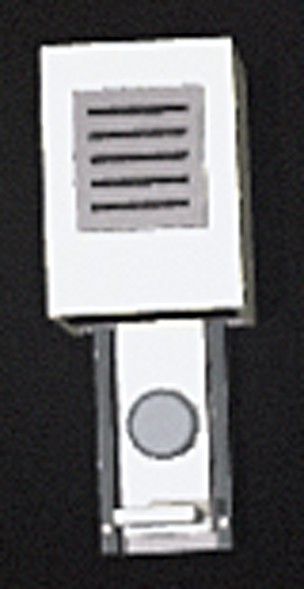

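Call:
arm_command:
  targets:
    - [-412, -331, 0, -17.2, 0]
    - [-412, -331, 0, -17.2, 0]
    - [-412, -331, 0, -17.2, 0]
    - [-412, -331, 0, -17.2, 0]
    - [-412, -331, 0, -17.2, 0]

```text
t: 0.65
eef_pos: [296.9, 411.0, 214.6]
tcp_rot: [3.142, 0.0, -3.073]
ft_force: [0.7, 0.8, -0.4]
opening: 0.638
grip_force: 0.0
```

Call:
arm_command:
  targets:
    - [-157, -231, 0, 0, 0]
    - [-157, -231, 0, 0, 0]
    - [-157, -231, 0, 0, 0]
    - [-157, -231, 0, 0, 0]
    - [-157, -231, 0, 0, 0]

```text
t: 1.15
eef_pos: [451.4, 214.1, 214.7]
tcp_rot: [3.141, 0.0, -3.073]
ft_force: [0.4, 1.4, -0.0]
opening: 0.213
grip_force: 0.0
```

Run:
```python
from h import *
s=env.state(); print(s['eef_pos'],s['tcp_rot'],s['opening'])
c=shot('wrist','w1.png')
T=np.eye(4);T[:3,:3]=R.from_euler('xyz',s['tcp_rot']).as_matrix();T[:3,3]=s['eef_pos'];T=T@c['hand_eye']
print(T[:3].round(2)); np.save('T1.npy',T)
```

```text
[451.41199065 214.11875576 214.69895114] [ 3.14146913e+00  1.34940407e-04 -3.07320076e+00] 0.21321604493313756
[[-7.0000e-02  9.6000e-01  2.6000e-01  3.7859e+02]
 [ 1.0000e+00  7.0000e-02  2.0000e-02  2.0930e+02]
 [ 0.0000e+00  2.6000e-01 -9.7000e-01  3.8586e+02]]
```

View pics/w1.png

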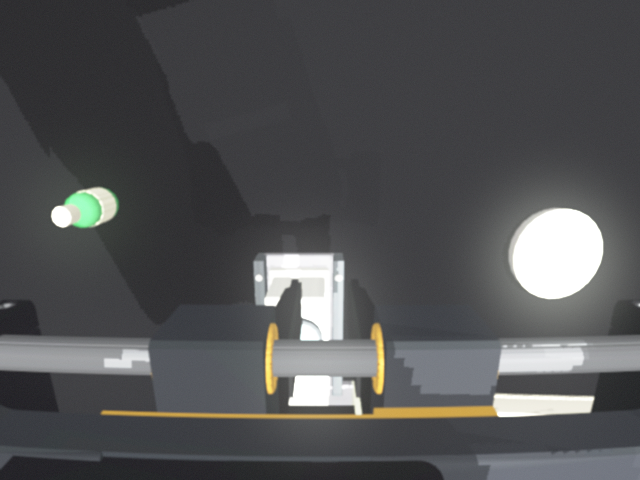

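The wrist view shows the bed's front end at row 255 (columns 256 to 343). The tab's top edge is near row 280 (columns 272 to 325). I'll cast those points.

Run:
```python
from h import *
c=shot('wrist'); T=np.load('T1.npy'); s=env.state(); print(s['eef_pos'],s['opening'])
print(onz(c,[[256,255],[343,255]],28,T).round(), onz(c,[[272,280],[325,279]],78,T).round(),onz(c,[[265,303],[322,297]],78,T).round())
cv2.imwrite('pics/w2.png',cv2.resize(c['frame'][230:350,230:370,::-1],None,fx=5,fy=5,interpolation=cv2.INTER_CUBIC)[:600])
```

```text
[453.47345375 212.074588   214.47480632] 0.1287361010366215
[[488. 153.  28.]
 [483. 234.  28.]] [[493. 175.  78.]
 [489. 217.  78.]] [[514. 170.  78.]
 [505. 216.  78.]]
```

View pics/w2.png

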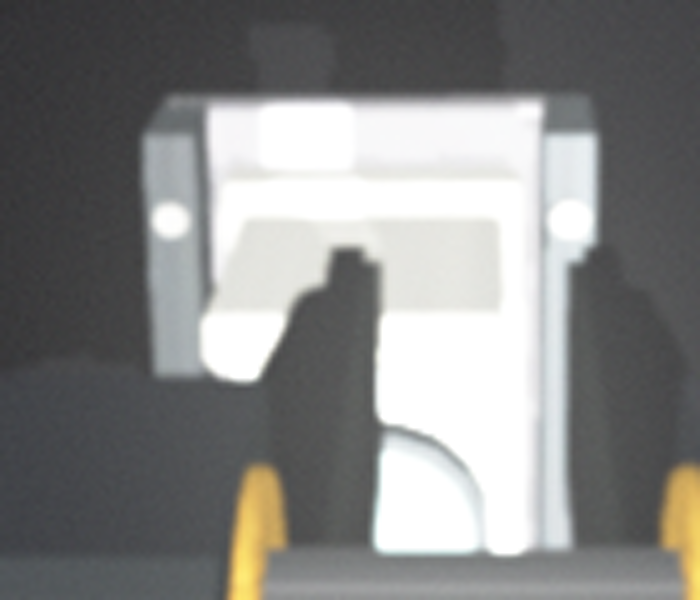

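Call:
arm_command:
  targets:
    - [-14, -21.5, 0, 0, 0]
    - [-14, -21.5, 40, 0, 0]
    - [-14, -21.5, 85, 0, 0]
    - [-14, -21.5, 130, 0, 0]
    - [-14, -21.5, 165, 0, 0]

```text
t: 1.75
eef_pos: [464.9, 195.7, 47.5]
tcp_rot: [-3.141, -0.001, -3.073]
ft_force: [0.8, 0.0, 0.9]
opening: 0.003
grip_force: 0.0
```

Call:
arm_command:
  targets:
    - [0, 0, 0, 0, 0]
    - [0, 0, 0, 0, 0]
    - [0, 0, 0, 0, 0]

```text
t: 2.05
eef_pos: [466.7, 196.0, 51.4]
tcp_rot: [3.141, 0.002, -3.073]
ft_force: [0.3, -0.2, 0.6]
opening: 0.002
grip_force: 0.0
```

Call:
arm_command:
  targets:
    - [-5, -4.5, 3, 0, 0]
    - [-12, -4.5, 3, 0, 0]
    - [-19, -4.5, 3, 0, 0]
    - [-25, -4.5, 3, 0, 0]
    - [-25, -4.5, 3, 0, 0]

```text
t: 2.55
eef_pos: [492.2, 192.8, 46.8]
tcp_rot: [3.141, 0.001, -3.074]
ft_force: [-0.0, 0.1, 0.1]
opening: 0.004
grip_force: 0.0
```

Call:
arm_command:
  targets:
    - [-2, 0, 0, 0, 0]
    - [-4, 0, 0, 0, 0]
    - [-6, 0, 0, 0, 0]
    - [-8, 0, 0, 0, 0]
    - [-10, 0, 0, 0, 0]

```text
t: 3.05
eef_pos: [501.0, 193.4, 46.6]
tcp_rot: [-3.142, -0.001, -3.073]
ft_force: [-3.1, 0.3, 0.7]
opening: 0.007
grip_force: 1.2
```

Call:
arm_command:
  targets:
    - [-2, 0, 0, 0, 0]
    - [-4, 0, 0, 0, 0]
    - [-6, 0, 0, 0, 0]
    - [-8, 0, 0, 0, 0]
    - [-10, 0, 0, 0, 0]

```text
t: 3.55
eef_pos: [511.3, 194.1, 46.6]
tcp_rot: [3.142, -0.0, -3.073]
ft_force: [-3.4, -0.3, 0.9]
opening: 0.007
grip_force: 1.3
```

In contact at x≈499, and the force of about 3 N matches the spring. I'll carry on to about 35 mm of travel, then take small steps.

Call:
arm_command:
  targets:
    - [-3, 0, 0, 0, 0]
    - [-6, 0, 0, 0, 0]
    - [-9, 0, 0, 0, 0]
    - [-12, 0, 0, 0, 0]
    - [-15, 0, 0, 0, 0]

```text
t: 4.05
eef_pos: [526.4, 195.1, 46.6]
tcp_rot: [3.141, -0.0, -3.073]
ft_force: [-3.2, 0.6, 0.4]
opening: 0.004
grip_force: 1.4
```

Call:
arm_command:
  targets:
    - [-2, 0, 0, 0, 0]
    - [-4, 0, 0, 0, 0]
    - [-6, 0, 0, 0, 0]
    - [-8, 0, 0, 0, 0]
    - [-10, 0, 0, 0, 0]

```text
t: 4.55
eef_pos: [536.2, 195.8, 46.6]
tcp_rot: [3.142, -0.0, -3.073]
ft_force: [-3.2, 1.1, -0.4]
opening: 0.004
grip_force: 1.5
```

Call:
arm_command:
  targets:
    - [-0.8, 0, 0, 0, 0]
    - [-1.6, 0, 0, 0, 0]
    - [-2.4, 0, 0, 0, 0]
    - [-3, 0, 0, 0, 0]

```text
t: 4.95
eef_pos: [539.1, 196.0, 46.6]
tcp_rot: [3.142, -0.0, -3.073]
ft_force: [-3.3, 1.1, -0.2]
opening: 0.006
grip_force: 1.4
```

Call:
arm_command:
  targets:
    - [-1, 0, 0, 0, 0]
    - [-2, 0, 0, 0, 0]
    - [-2, 0, 0, 0, 0]

```text
t: 5.25
eef_pos: [541.3, 196.2, 46.6]
tcp_rot: [3.141, 0.0, -3.073]
ft_force: [-1.7, 0.3, -1.8]
opening: 0.002
grip_force: 1.0
```

Call:
arm_command:
  targets:
    - [-1, 0, 0, 0, 0]
    - [-2, 0, 0, 0, 0]
    - [-2, 0, 0, 0, 0]

```text
t: 5.55
eef_pos: [543.3, 196.3, 46.7]
tcp_rot: [3.141, 0.0, -3.073]
ft_force: [-2.3, 1.1, -1.3]
opening: 0.007
grip_force: 1.0
```

Call:
arm_command:
  targets:
    - [-1, 0, 0, 0, 0]
    - [-2, 0, 0, 0, 0]
    - [-2, 0, 0, 0, 0]

```text
t: 5.85
eef_pos: [545.3, 196.4, 46.6]
tcp_rot: [3.141, 0.0, -3.073]
ft_force: [-1.7, 0.6, -1.4]
opening: 0.005
grip_force: 1.0
```

Call:
arm_command:
  targets:
    - [-1, 0, 0, 0, 0]
    - [-2, 0, 0, 0, 0]
    - [-2, 0, 0, 0, 0]

```text
t: 6.15
eef_pos: [547.3, 196.6, 46.6]
tcp_rot: [3.141, 0.0, -3.073]
ft_force: [-2.6, 0.2, -0.9]
opening: 0.006
grip_force: 1.0
```

Call:
arm_command:
  targets:
    - [-1, 0, 0, 0, 0]
    - [-2, 0, 0, 0, 0]
    - [-2, 0, 0, 0, 0]

```text
t: 6.45
eef_pos: [549.3, 196.7, 46.7]
tcp_rot: [3.141, 0.0, -3.073]
ft_force: [-2.6, 1.5, -0.4]
opening: 0.002
grip_force: 1.0
```

Call:
arm_command:
  targets:
    - [-1, 0, 0, 0, 0]
    - [-2, 0, 0, 0, 0]
    - [-2, 0, 0, 0, 0]

```text
t: 6.75
eef_pos: [551.3, 196.8, 46.6]
tcp_rot: [3.141, 0.0, -3.073]
ft_force: [-1.7, -0.3, -1.6]
opening: 0.005
grip_force: 1.0
```

Call:
arm_command:
  targets:
    - [-1, 0, 0, 0, 0]
    - [-2, 0, 0, 0, 0]
    - [-2, 0, 0, 0, 0]

```text
t: 7.05
eef_pos: [553.2, 197.0, 46.6]
tcp_rot: [3.141, 0.0, -3.073]
ft_force: [-3.2, 0.1, -1.7]
opening: 0.007
grip_force: 1.0
```

Call:
arm_command:
  targets:
    - [-1, 0, 0, 0, 0]
    - [-2, 0, 0, 0, 0]
    - [-2, 0, 0, 0, 0]

```text
t: 7.35
eef_pos: [555.3, 197.1, 46.7]
tcp_rot: [3.141, 0.0, -3.073]
ft_force: [-2.2, 0.6, -1.4]
opening: 0.002
grip_force: 1.1
```

Call:
arm_command:
  targets:
    - [-1, 0, 0, 0, 0]
    - [-2, 0, 0, 0, 0]
    - [-2, 0, 0, 0, 0]

```text
t: 7.65
eef_pos: [557.2, 197.2, 46.6]
tcp_rot: [3.141, 0.0, -3.073]
ft_force: [-2.6, 1.4, -0.9]
opening: 0.006
grip_force: 1.1
```

Call:
arm_command:
  targets:
    - [-1, 0, 0, 0, 0]
    - [-2, 0, 0, 0, 0]
    - [-2, 0, 0, 0, 0]

```text
t: 7.95
eef_pos: [559.2, 197.4, 46.6]
tcp_rot: [3.141, 0.0, -3.073]
ft_force: [-2.1, 0.5, -0.2]
opening: 0.004
grip_force: 1.1
```

Call:
arm_command:
  targets:
    - [-1, 0, 0, 0, 0]
    - [-2, 0, 0, 0, 0]
    - [-2, 0, 0, 0, 0]

```text
t: 8.25
eef_pos: [561.0, 197.5, 46.6]
tcp_rot: [3.142, -0.0, -3.073]
ft_force: [-3.1, -0.2, 0.1]
opening: 0.006
grip_force: 1.9
```

Call:
arm_command:
  targets:
    - [-1, 0, 0, 0, 0]
    - [-2, 0, 0, 0, 0]
    - [-2, 0, 0, 0, 0]

```text
t: 8.55
eef_pos: [561.8, 197.5, 46.6]
tcp_rot: [-3.141, -0.003, -3.073]
ft_force: [-9.2, -0.4, 3.4]
opening: 0.001
grip_force: 4.6
```

The force is rising, so this is the detent hump. I'll use 1 mm steps.

Call:
arm_command:
  targets:
    - [-0.5, 0, 0, 0, 0]
    - [-1, 0, 0, 0, 0]
    - [-1, 0, 0, 0, 0]

```text
t: 8.85
eef_pos: [562.1, 197.5, 46.6]
tcp_rot: [-3.141, -0.004, -3.073]
ft_force: [-12.5, -0.1, 5.8]
opening: 0.005
grip_force: 6.3
```

Call:
arm_command:
  targets:
    - [-0.5, 0, 0, 0, 0]
    - [-1, 0, 0, 0, 0]
    - [-1, 0, 0, 0, 0]

```text
t: 9.15
eef_pos: [563.7, 197.7, 46.6]
tcp_rot: [-3.141, -0.003, -3.073]
ft_force: [-8.0, 0.3, 4.5]
opening: 0.006
grip_force: 4.6
```

Call:
arm_command:
  targets:
    - [-0.5, 0, 0, 0, 0]
    - [-1, 0, 0, 0, 0]
    - [-1, 0, 0, 0, 0]

```text
t: 9.45
eef_pos: [565.3, 197.8, 46.6]
tcp_rot: [-3.142, -0.001, -3.073]
ft_force: [-6.8, 1.2, 1.8]
opening: -0.002
grip_force: 3.2
```

Call:
arm_command:
  targets:
    - [-0.5, 0, 0, 0, 0]
    - [-1, 0, 0, 0, 0]
    - [-1, 0, 0, 0, 0]

```text
t: 9.75
eef_pos: [566.6, 197.9, 46.6]
tcp_rot: [-3.142, -0.001, -3.073]
ft_force: [-5.5, 0.2, 1.5]
opening: 0.002
grip_force: 2.6
```

Call:
arm_command:
  targets:
    - [-0.5, 0, 0, 0, 0]
    - [-1, 0, 0, 0, 0]
    - [-1, 0, 0, 0, 0]

```text
t: 10.05
eef_pos: [567.8, 198.0, 46.6]
tcp_rot: [3.142, -0.001, -3.073]
ft_force: [-4.8, 0.6, -0.2]
opening: 0.004
grip_force: 2.3
```

Call:
arm_command:
  targets:
    - [-0.5, 0, 0, 0, 0]
    - [-1, 0, 0, 0, 0]
    - [-1, 0, 0, 0, 0]

```text
t: 10.35
eef_pos: [569.1, 198.1, 46.6]
tcp_rot: [3.141, 0.0, -3.073]
ft_force: [-3.4, 0.5, -0.3]
opening: 0.002
grip_force: 1.8
```

Call:
arm_command:
  targets:
    - [-0.5, 0, 0, 0, 0]
    - [-1, 0, 0, 0, 0]
    - [-1, 0, 0, 0, 0]

```text
t: 10.65
eef_pos: [570.3, 198.1, 46.6]
tcp_rot: [3.141, 0.0, -3.073]
ft_force: [-2.2, 0.8, -1.3]
opening: 0.006
grip_force: 1.3
```

Call:
arm_command:
  targets:
    - [-0.5, 0, 0, 0, 0]
    - [-1, 0, 0, 0, 0]
    - [-1, 0, 0, 0, 0]

```text
t: 10.95
eef_pos: [571.3, 198.2, 46.7]
tcp_rot: [3.141, 0.001, -3.073]
ft_force: [-1.5, 0.4, -1.5]
opening: 0.002
grip_force: 1.0
```

Call:
arm_command:
  targets:
    - [-0.5, 0, 0, 0, 0]
    - [-1, 0, 0, 0, 0]
    - [-1, 0, 0, 0, 0]

```text
t: 11.25
eef_pos: [572.2, 198.3, 46.7]
tcp_rot: [3.141, 0.0, -3.073]
ft_force: [-2.1, 0.4, -0.9]
opening: 0.006
grip_force: 0.9
```

Call:
arm_command:
  targets:
    - [-0.5, 0, 0, 0, 0]
    - [-1, 0, 0, 0, 0]
    - [-1, 0, 0, 0, 0]

```text
t: 11.55
eef_pos: [573.0, 198.3, 46.7]
tcp_rot: [3.141, 0.0, -3.073]
ft_force: [-2.4, 0.4, 0.9]
opening: 0.005
grip_force: 1.5
```

Call:
arm_command:
  targets:
    - [-0.5, 0, 0, 0, 0]
    - [-1, 0, 0, 0, 0]
    - [-1, 0, 0, 0, 0]

```text
t: 11.85
eef_pos: [574.1, 198.4, 46.7]
tcp_rot: [3.142, 0.0, -3.073]
ft_force: [-2.3, 0.4, 0.1]
opening: 0.002
grip_force: 1.5
```

Call:
arm_command:
  targets:
    - [-0.5, 0, 0, 0, 0]
    - [-1, 0, 0, 0, 0]
    - [-1, 0, 0, 0, 0]

```text
t: 12.15
eef_pos: [575.1, 198.5, 46.7]
tcp_rot: [3.141, 0.0, -3.073]
ft_force: [-3.4, 0.3, 0.2]
opening: 0.002
grip_force: 1.5
```

Call:
arm_command:
  targets:
    - [-0.5, 0, 0, 0, 0]
    - [-1, 0, 0, 0, 0]
    - [-1, 0, 0, 0, 0]

```text
t: 12.45
eef_pos: [575.9, 198.5, 46.7]
tcp_rot: [3.142, -0.0, -3.073]
ft_force: [-4.8, -0.8, 1.0]
opening: 0.005
grip_force: 2.2
```

Call:
arm_command:
  targets:
    - [-0.5, 0, 0, 0, 0]
    - [-1, 0, 0, 0, 0]
    - [-1, 0, 0, 0, 0]

```text
t: 12.75
eef_pos: [576.6, 198.6, 46.6]
tcp_rot: [-3.142, -0.001, -3.073]
ft_force: [-6.1, -0.1, 2.2]
opening: 0.007
grip_force: 3.1
```

The force has started climbing at the buffer, about 13 mm past the hump, so the carriage is past its seat. I'll back off slowly and check it stays in.

Call:
arm_command:
  targets:
    - [1, 0, 0, 0, 0]
    - [2, 0, 0, 0, 0]
    - [3, 0, 0, 0, 0]
    - [4, 0, 0, 0, 0]
    - [5, 0, 0, 0, 0]

```text
t: 13.25
eef_pos: [572.3, 198.3, 46.7]
tcp_rot: [3.141, 0.001, -3.073]
ft_force: [0.1, 0.1, 0.3]
opening: 0.008
grip_force: 0.0
```

Call:
arm_command:
  targets:
    - [3, 0, 0, 0, 0]
    - [6, 0, 0, 0, 0]
    - [12, 0, 0, 0, 0]
    - [20, 0, 0, 0, 0]
    - [35, 0, 0, 0, 0]

```text
t: 13.75
eef_pos: [536.8, 195.8, 46.7]
tcp_rot: [3.141, 0.001, -3.073]
ft_force: [0.4, -0.5, -0.1]
opening: 0.006
grip_force: 0.0
```

Call:
arm_command:
  targets:
    - [20, 0, 0, 0, 0]
    - [40, 0, 0, 0, 0]
    - [60, 0, 0, 0, 0]
    - [80, 0, 0, 0, 0]
    - [80, 0, 0, 0, 0]

```text
t: 14.25
eef_pos: [454.7, 190.2, 46.8]
tcp_rot: [-3.141, -0.002, -3.073]
ft_force: [0.3, 0.5, -0.4]
opening: 0.007
grip_force: 0.0
```

Run:
```python
from h import *
s=env.state(); print(s['eef_pos'],s['ft_force'])
c=shot('scene')
cv2.imwrite('pics/s2.png',cv2.resize(c['frame'][160:400,200:520,::-1],None,fx=2.5,fy=2.5))
```

```text
[454.67816068 190.18428421  46.77359478] [ 0.29369335  0.45386182 -0.39341738]
```

View pics/s2.png

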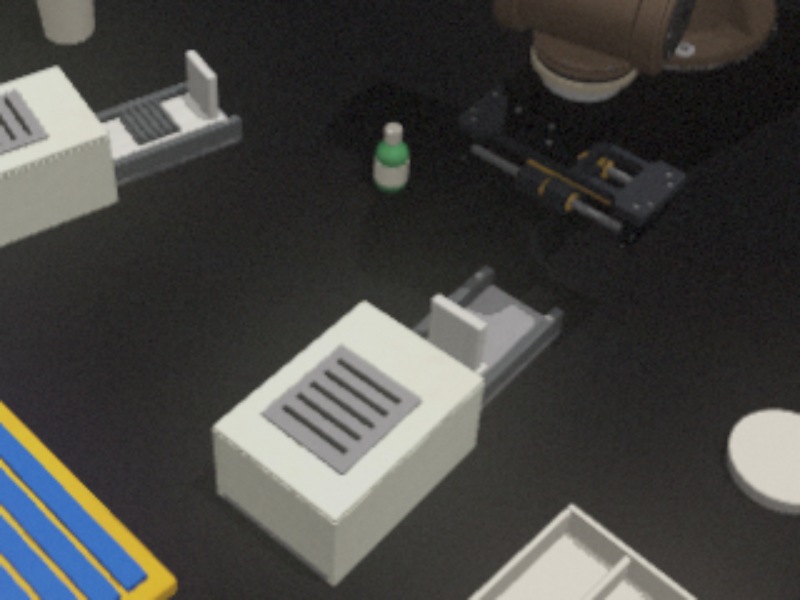

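The picture shows the filter carriage still inside with its tab near (458,330), the gripper clear, the vial standing and the other carriage out. I'm handing in.

```bash
python3 -c "
from cell import env; print(env.job_done())"
```

```text
the job is handed in; nothing more can be done
None
```

The filter carriage is in its housing and stayed in when I let go; the highest push reading was about 14 N, at the detent. The other carriage is still out, the vial is standing, and the job is handed in.

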